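Change the practice plate

TASK

Change the practice plate: take the drilled plate off the drilling bed, stand it on end in the rack's empty slot and let go, then draw the fresh plate up out of its slot, turn it flat and hold it level over the middle of the drilling bed, 10 to 20 cm above it. Finish while still holding it there in the gripper, still and touching nothing else; do not set it down or let it go. Leave the other things on the table where they are.

Things in the scene. Friction and masses are not known exactly. Their poses are not given: they have to be found in the camera images.
- drilled_plate: Used practice plate of pale foam bone, 95 x 50 x 12 mm (x, y, z), about 80 g, with five 9 mm holes drilled through its thickness. Origin at its centre; x along its length, y across its width, z through its thickness. It starts lying flat and loose on the drilling bed's block, roughly along it, and overhangs the block by about 9 mm at each long side, so that it can be gripped across its 50 mm width, also with the hand leaning along the plate.
- fresh_plate: Fresh practice plate of the same foam bone and size (95 x 50 x 12 mm, about 80 g) without holes. Origin at its centre; axes as for the drilled plate. It starts standing loosely on its short end in one slot of the rack, its x axis vertical, its y axis along the slot and its centre 47.5 mm above the slot floor.
- drilling_bed: Drilling bed, fixed: an aluminium foot 110 x 90 x 8 mm carrying a plain wooden block 90 x 32 mm (x, y) whose top is 40 mm above the table. Origin at the centre of its underside, on the table; x along the block, z up. It may stand to the left or the right of the rack.
- plate_rack: Plate rack, fixed: grey base 146 x 70 x 10 mm (x, y, z) with two slots that run along its y axis, 45 mm to either side of its middle along x. Origin at the centre of its underside, on the table; z up. Each slot is 18 mm wide between two aluminium walls 60 mm long, open at both ends; the slot floor is 10 mm above the table, the walls rise to 40 mm and end in lips flared outward to a mouth about 33 mm wide at 50 mm above the table.
- empty_slot (a point): Centre of the floor of the rack's empty slot (10 mm above the table); y along the slot, x across it toward the other slot, z up.
- full_slot (a point): Centre of the floor of the slot in which the fresh plate stands; axes as for the empty slot, so x points away from the other slot.
- tape_roll: Bystander: roll of white paper tape lying flat, 66 mm across, 26 mm high; origin at the centre of its underside.
- syringe_20: Bystander: clear syringe lying flat, 112 mm long, 25 mm high; origin under its middle.
- steel_cup: Bystander: small steel cup, 68 mm across, 37 mm high; origin at the centre of its underside.
- saline_bottle: Bystander: standing plastic bottle with screw cap, 58 mm across, 138 mm high; origin at the centre of its underside.
- gauze_pack_1: Bystander: flat white gauze pack, 62 x 75 x 11 mm; origin at the centre of its underside.
- line_box: Bystander: small flat carton, 90 x 67 x 20 mm; origin at the centre of its underside.
- mallet: Bystander: small mallet lying flat, 162 mm long, 29 mm high; origin under its middle.

How it is judged (in metres and radians):
On the way, in this order (a step that is already met when the one before it is completed fails the run):
1. the drilled plate stands on end in the empty slot, released, while the fresh plate is still in its own slot (x of drilled_plate in the frame of empty_slot between -0.008 and 0.008 m and y of drilled_plate in the frame of empty_slot between -0.02 and 0.02 m and z of drilled_plate in the frame of empty_slot between 0.035 and 0.054 m and angle between the x axis of drilled_plate and the z axis of plate_rack, either way round below 0.25 rad and contact force between drilled_plate and the fingers below 0.1 N and z of fresh_plate in the frame of full_slot below 0.056 m and horizontal distance between fresh_plate and full_slot below 0.03 m), for 0.2 s.
2. the fresh plate has been drawn up clear of the rack in the gripper (height (world z) of fresh_plate above 0.12 m and contact force between fresh_plate and the fingers above 0.5 N and contact force between fresh_plate and plate_rack below 0.1 N), for 0.1 s.
At the end, for the whole second after the job is handed in: Drilled plate released on end in the once empty slot (8 mm across, 20 mm along, foot within 7 mm of the floor, 14 deg of upright). Fresh plate held still, touching only the gripper, within 12 deg of level, centre 120-270 mm above the table and within 35 mm of the bed's middle seen from above (all of step 2 and x of drilled_plate in the frame of empty_slot between -0.008 and 0.008 m and y of drilled_plate in the frame of empty_slot between -0.02 and 0.02 m and z of drilled_plate in the frame of empty_slot between 0.035 and 0.054 m and angle between the x axis of drilled_plate and the z axis of plate_rack, either way round below 0.25 rad and contact force between drilled_plate and the arm below 0.1 N and contact force between drilled_plate and the fingers below 0.1 N and linear speed of drilled_plate below 0.05 m/s and height (world z) of fresh_plate below 0.27 m and horizontal distance between fresh_plate and drilling_bed below 0.035 m and angle between the z axis of fresh_plate and the z axis of drilling_bed, either way round below 0.21 rad and contact force between fresh_plate and drilling_bed below 0.1 N and contact force between fresh_plate and drilled_plate below 0.1 N and linear speed of fresh_plate below 0.02 m/s and angular speed of fresh_plate below 0.15 rad/s); the arm keeps its last pose, push and grip.
It fails at once if a bystander (tape roll, syringe, cup, bottle, gauze pack, carton or mallet) is moved by more than 3 cm (distance of any of tape_roll, syringe_20, steel_cup, saline_bottle, gauze_pack_1, line_box, mallet from where it was at the start of the episode above 0.03 m).
It also fails if it takes over 61 s, if anything falls off the work surface, if the arm or the gripper's body presses on something with over 40 N, if the wrist force passes 120 N, or if a joint passes its speed limit or range.

ROBOT

A 6-joint arm with a two-finger parallel gripper is mounted at the origin on a cart in front of the work surface, level with it; the furniture and walls round the work are solid. World frame = base frame: x ahead of the robot, y to its left, z up, the work surface at z = 0. Lengths are in mm, angles in rad, forces in N, time in s.
With the tool pointing down it reaches from about 350 to 875 mm from the base axis. Payload 15.5 kg.
Tool frame: the origin (TCP) lies at the very end of the fingers, on their centre line; the grasp point (between the pads) lies 19 mm behind it (env.pinch_z is the distance from the TCP to the grasp point, in mm); z points along the fingers, y is the line along which they close (so a half turn about z gives the same grasp; the last joint's range is limited). The gripper opens to 85 mm and grips with 20 to 120 N. Pads are 22 mm wide; open, the fingers measure 114 mm over their backs; the gripper's body (76 mm by 85 mm) begins 54 mm behind the grasp point. The pads swing forward as they close: fully open they stand 13 mm farther back than shut.
Start: joints at [-1.246, 0.494, 1.345, -0, 1.302, -0.096], TCP at [255.308, -570.477, 197.177] pointing down, gripper open.
Joint ranges: [-2.91, 2.91], [-0.82, 2.16], [0.22, 2.67], [-1.22, 4.37], [0.12, 2.79], [-3.08, 3.08]. Speed limits (rad/s): [1.89, 1.89, 2.57, 3.01, 3.01, 3.01].

INTERFACE

Orientations are given as a unit quaternion [x, y, z, w].
In Python, from bench import sense, viewer, finish_job, env gives the robot as it stands.
- The arm moves only by the tool move_arm, never from a script. Its argument "rows" is one flat list of numbers, 7 for each row, row after row: the shift along the tool's x, y, z normalised to -1 to 1, where 1 is 0.3 m, then the turn, a rotation vector about the tool's x, y, z normalised to -1 to 1, where 1 is 60 degrees, then the opening, from 0 (shut) to 1 (fully open). A call has exactly 8 rows; each row is the pose to reach, as a shift and turn from the pose commanded when the call began, along the tool's axes at that moment; what a row does not reach only later rows make up. A row lasts 1/12 s, in which the tool goes at most 41.7 mm and 7.16 degrees, less where a joint would pass 70% of its speed; a pose out of reach is approached as far as the arm can. A call with a number of a shift or a turn outside -1 to 1 is refused whole. A call with a gripper value outside its range is refused whole. The fingers move at their own pace and stop on an object; the grip force is fixed at half the most. Time passes only in rows, so rows that repeat a pose let the fingers close, or fill a call up. It gives the time, the measured TCP pose, the force, the opening and the grip force at its end, in the units of the state.
- sense(): the state, without advancing time (a new reading comes with each control period).
- viewer.snapshot(name): name is "scene" or "side" or "wrist"; returns a dict with "image" (480x640x3 uint8, blue, green, red), "z_map" (480x640 float32, mm along the optical axis (not along the pixel's ray), 0 where there is no reading), "fx", "fy", "cx", "cy" (pixels), "dist_coeffs" ([k1, k2, p1, p2, k3] as OpenCV has them; the pictures are not rectified), "view" (4x4, takes a point from world to camera coordinates); the wrist camera has in their place "mount" (4x4, takes a point from camera to tool coordinates, whose origin is the TCP and whose axes are the flange's). Camera axes: x right, y down, z forward; pixel columns grow to the right and rows downward; lengths in mm; the calibration is good to about 2 mm. A picture is of the moment at which its call begins: read the wrist's pose just before it.
- finish_job(): hands the job in; it is judged then, once.
The state is a dict: "clock": time; "joint_pos": joint angles; "joint_vel": joint speeds; "joint_torque": joint torques, N m; "tcp_pos": TCP position; "tcp_rot": TCP orientation; "wrist_force": force on the tool from outside, world axes, zero at the start; "moment": the same for the moment, N m; "gripper_width": finger opening in mm; "grip_force": force on a finger pad.
Only numpy, scipy, OpenCV 4.12 (cv2) and the standard library are available. Lean on these libraries where they do the work, as an engineer would, in place of code of your own. Each camera call takes 0.05 s, during which the arm holds its last target. There are 200 camera calls.

## Working session

There is one attempt and no reset: what is moved stays moved. The work goes in short steps, Python scripts to look and compute and a tool call to move; the robot and the scene stay as the last step left them, time stands still between calls to the robot, and variables do not carry over. Pictures are saved under pics/ and viewed, at most 10 in all, crops included, and the job is handed in when it is done.

Besides the shell and the picture viewer there is one more tool, called after ">>>" by a JSON object that holds its "method" and its "body", one argument or row to a line. move_arm: Moves the arm, as the interface text tells. Scaled input: -1 to 1 covers 0.3 m each way for a shift and 60 degrees each way for a turn. Its arguments: {"type":"object","properties":{"rows":{"type":"array","items":{"type":"number","minimum":-1,"maximum":1}}},"required":["rows"]}

```bash
ls; mkdir -p pics; python3 - <<'E'
from bench import sense, viewer, env
import cv2, numpy as np, pickle
print(sense()); print(env.pinch_z)
d={}
for n in("scene","side"):
    s=viewer.snapshot(n); d[n]=s; cv2.imwrite(f"pics/{n}0.png",s["image"])
    print(n,s["fx"],s["cx"],s["cy"],s["dist_coeffs"],np.round(s["view"],3).tolist())
pickle.dump(d,open("d.pkl","wb"))
E
```

```text
pics
{'clock': 0.0, 'joint_pos': array([-1.24550502e+00,  4.94167827e-01,  1.34614490e+00, -1.17989565e-05,
        1.30249497e+00, -9.55109538e-02]), 'joint_vel': array([-1.80878585e-03, -9.80817798e-05, -6.05484523e-04,  3.20204952e-04,
       -1.91670336e-03, -2.18904556e-04]), 'joint_torque': array([-4.02616468e-03, -8.82164025e+01, -3.83880651e+01, -2.91408105e-04,
        9.72345209e-03,  3.95588859e-05]), 'tcp_pos': array([ 255.17018821, -570.09173527,  196.60516267]), 'tcp_rot': array([ 9.77946708e-01,  2.08853696e-01, -7.52948410e-05, -6.02865004e-04]), 'wrist_force': array([-0.338372  , -0.20846386,  0.32319321]), 'moment': array([ 0.00261644, -0.00046932, -0.02192546]), 'grip_force': 0.0, 'gripper_width': 85.34707129823788}
18.700000000000003
scene 512.07791940456 326.7717327043061 245.14718769357077 [-0.11807369  0.          0.          0.          0.        ] [[0.694, 0.719, -0.008, -382.275], [0.3, -0.3, -0.906, -89.538], [-0.654, 0.627, -0.424, 1725.661], [0.0, 0.0, 0.0, 1.0]]
side 514.4344278830146 309.79078432418606 239.52516209759378 [-0.10949851  0.          0.          0.          0.        ] [[-0.9, -0.435, -0.015, 480.025], [-0.195, 0.434, -0.879, 164.793], [0.389, -0.789, -0.476, 1082.487], [0.0, 0.0, 0.0, 1.0]]
```

View pics/scene0.png

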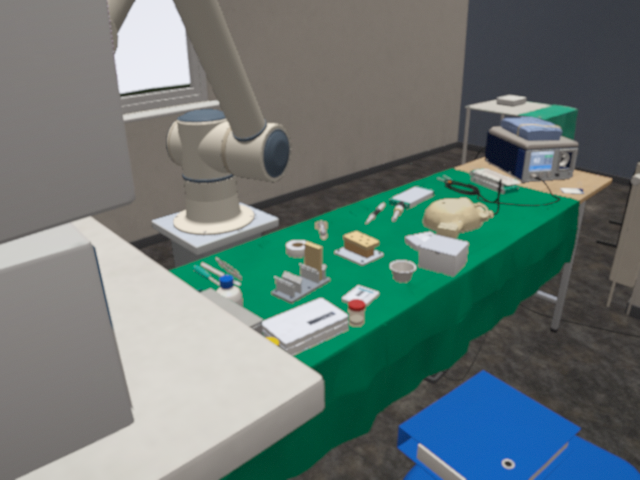

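View pics/side0.png

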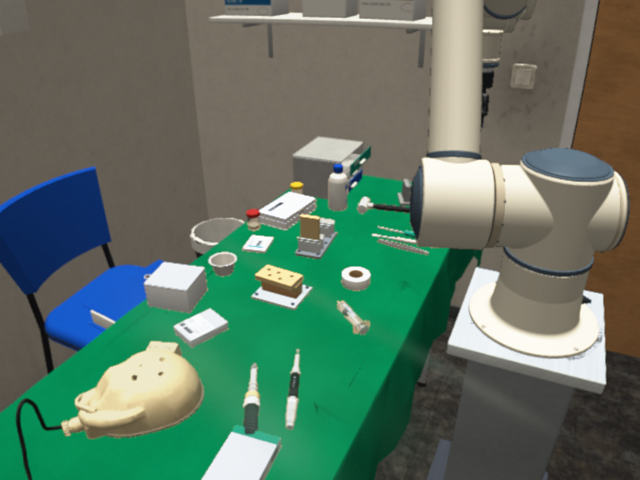

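The side view shows the bed with the drilled plate at about (280,278) and the rack at (316,240), with the fresh plate standing at (310,228). The tape is at (355,277) and the syringe at (352,316).

```bash
cat > h.py <<'E'
import cv2, numpy as np
from scipy.spatial.transform import Rotation as R
def K(s): return np.array([[s["fx"],0,s["cx"]],[0,s["fy"],s["cy"]],[0,0,1.]])
def cam2world(s, state=None):
    if "view" in s: return np.linalg.inv(s["view"])
    T=np.eye(4); T[:3,:3]=R.from_quat(state["tcp_rot"]).as_matrix(); T[:3,3]=state["tcp_pos"]
    return T@s["mount"]
def cloud(s, state=None):
    v,u=np.mgrid[:480,:640]
    p=cv2.undistortPoints(np.stack([u,v],-1).reshape(-1,1,2).astype(float),K(s),s["dist_coeffs"]).reshape(480,640,2)
    z=s["z_map"]; P=np.dstack([p*z[...,None],z])
    T=cam2world(s,state); W=P@T[:3,:3].T+T[:3,3]; W[z==0]=np.nan
    return W
def ray_plane(s,uv,z,state=None):
    p=cv2.undistortPoints(np.array(uv,float).reshape(-1,1,2),K(s),s["dist_coeffs"]).reshape(-1,2)
    T=cam2world(s,state); d=np.c_[p,np.ones(len(p))]@T[:3,:3].T; o=T[:3,3]
    return o+d*((z-o[2])/d[:,2])[:,None]
E
python3 - <<'E'
import pickle; from h import *
d=pickle.load(open("d.pkl","rb")); s=d["side"]; W=cloud(s)
for n,(u,v) in dict(bedtop=(280,274),foot=(262,294),foot2=(300,298),fresh=(310,220),rackwall=(322,228),rackbase=(315,250),tape=(355,270),syr=(352,316),cup=(222,262),bottle=(337,185),gauze=(258,243),box=(200,326),mallet=(370,206)).items(): print(n,W[v,u].round())
m=(W[...,2]>46)&(W[...,2]<60)&(np.hypot(W[...,0]-W[274,280,0],W[...,1]-W[274,280,1])<80)
print(m.sum(),cv2.minAreaRect(W[m][:,:2].astype(np.float32)))
E
```

```text
bedtop [539. 140.  49.]
foot [568. 176.   9.]
foot2 [483. 154.   8.]
fresh [553. -46.  98.]
rackwall [ 558. -128.   36.]
rackbase [538. -41.  17.]
tape [405.  19.  25.]
syr [347. 184.  21.]
cup [726. 103.  14.]
bottle [ 588. -301.   90.]
gauze [698. -25.  10.]
box [615. 344.  20.]
mallet [ 500. -348.   19.]
614 ((538.8569946289062, 148.73297119140625), (58.36823272705078, 98.01542663574219), 84.92416381835938)
```

```bash
cat >> h.py <<'E'
def go(p0,R0,p,Rt):
    "normalised row from commanded pose p0,R0 to p,Rt"
    t=R0.T@(np.array(p)-p0)/300; r=R.from_matrix(R0.T@Rt).as_rotvec(degrees=True)/60
    return np.round(np.r_[t,r],3).tolist()
def tool(z,y):
    z=np.array(z,float); z/=np.linalg.norm(z); y=np.array(y,float); y-=z*(y@z); y/=np.linalg.norm(y)
    return np.c_[np.cross(y,z),y,z]
E
python3 - <<'E'
from h import *; from bench import sense,viewer
st=sense(); s=viewer.snapshot("wrist"); print(s["mount"].round(3).tolist(),s["fx"],s["cx"],s["cy"])
R0=R.from_quat(st["tcp_rot"]).as_matrix(); print(R0.round(3).tolist())
p0=np.array([255.3,-570.5,197.2])
Rt=tool([0,0,-1],[0,1,0]); Rm=tool([0,0,-1],[1,0,0])
print(go(p0,R0,[400,-330,390],R0)); print(go(p0,R0,[480,0,400],Rm));print(go(p0,R0,[480,0,400],Rt))
E
```

```text
[[-0.001, -0.955, -0.296, 76.797], [1.0, -0.001, 0.0, -0.484], [-0.0, -0.296, 0.955, -177.586], [0.0, 0.0, 0.0, 1.0]] 334.22993750780154 318.749618351956 239.57571678982913
[[0.913, 0.408, -0.0], [0.408, -0.913, 0.001], [0.0, -0.001, -1.0]]
[0.768, -0.535, -0.642, 0.0, 0.0, 0.0]
[1.46, -1.431, -0.674, -0.001, -0.001, -1.098]
[1.46, -1.431, -0.674, -0.0, -0.001, -2.598]
```

```bash
python3 - <<'E'
from h import *
p=np.array([255.3,-570.5,197.2]); c,s=.913,.408
Ra=tool([0,0,-1],[.408,-.913,0]); Rt=tool([0,0,-1],[0,1,0])
for q,k in (([370,-350,230],-52),([460,-110,230],-52),([490,30,230],None)):
    Rn=Rt if k is None else Ra@R.from_euler('z',k,degrees=True).as_matrix()
    print(go(p,Ra,q,Rn)); p,Ra=np.array(q,float),Rn
E
```

```text
[0.649, -0.515, -0.109, 0.0, 0.0, -0.867]
[0.849, 0.099, 0.0, 0.0, 0.0, -0.867]
[0.306, 0.367, 0.0, 0.0, 0.0, -0.865]
```

>>> {"method": "move_arm", "body": {
  "rows": [0.649,-0.515,-0.109,0,0,-0.867,1,0.649,-0.515,-0.109,0,0,-0.867,1,0.649,-0.515,-0.109,0,0,-0.867,1,0.649,-0.515,-0.109,0,0,-0.867,1,0.649,-0.515,-0.109,0,0,-0.867,1,0.649,-0.515,-0.109,0,0,-0.867,1,0.649,-0.515,-0.109,0,0,-0.867,1,0.649,-0.515,-0.109,0,0,-0.867,1]
}}

```text
clock: 0.82
tcp_pos: [371.0, -347.8, 230.3]
tcp_rot: [0.784, 0.621, 0.0, 0.0]
wrist_force: [0.5, -0.6, 0.2]
gripper_width: 85.4
grip_force: 0.0
```

>>> {"method": "move_arm", "body": {
  "rows": [0.849,0.099,0,0,0,-0.867,1,0.849,0.099,0,0,0,-0.867,1,0.849,0.099,0,0,0,-0.867,1,0.849,0.099,0,0,0,-0.867,1,0.849,0.099,0,0,0,-0.867,1,0.849,0.099,0,0,0,-0.867,1,0.849,0.099,0,0,0,-0.867,1,0.849,0.099,0,0,0,-0.867,1]
}}

```text
clock: 1.48
tcp_pos: [460.4, -107.0, 229.8]
tcp_rot: [0.432, 0.902, 0.0, -0.0]
wrist_force: [0.3, -0.4, 0.7]
gripper_width: 85.2
grip_force: 0.0
```

>>> {"method": "move_arm", "body": {
  "rows": [0.306,0.367,0,0,0,-0.865,1,0.306,0.367,0,0,0,-0.865,1,0.306,0.367,0,0,0,-0.865,1,0.306,0.367,0,0,0,-0.865,1,0.306,0.367,0,0,0,-0.865,1,0.306,0.367,0,0,0,-0.865,1,0.306,0.367,0,0,0,-0.865,1,0.306,0.367,0,0,0,-0.865,1]
}}

```text
clock: 2.15
tcp_pos: [489.5, 30.7, 229.7]
tcp_rot: [-0.005, 1.0, 0.0, -0.0]
wrist_force: [0.8, -0.2, -0.4]
gripper_width: 85.2
grip_force: 0.0
```

```bash
python3 - <<'E'
from h import *; from bench import sense,viewer; import pickle
st=sense(); s=viewer.snapshot("wrist"); pickle.dump((st,s),open("w1.pkl","wb")); cv2.imwrite("pics/w1.png",s["image"])
print(st["clock"],st["joint_pos"].round(2),st["tcp_pos"].round(1),st["tcp_rot"].round(3))
E
```

```text
2.15 [-0.06  0.27  1.62 -0.    1.25 -1.64] [489.5  30.7 229.7] [-0.005  1.     0.    -0.   ]
```

View pics/w1.png

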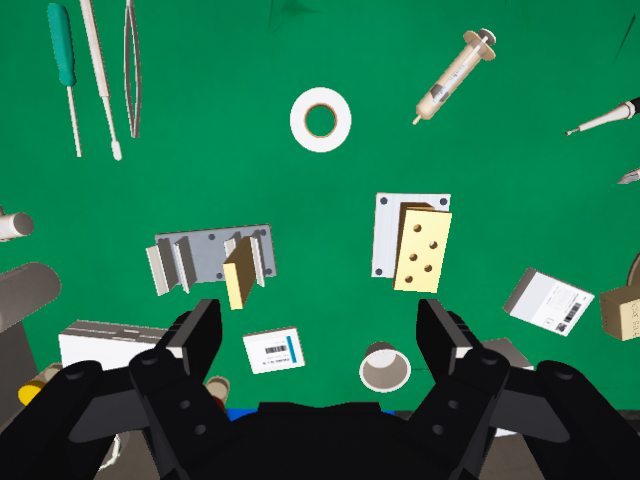

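The wrist view shows the drilled plate at about (422,250), the bed foot at (375–450, 193–278), and the rack base at (157–275, 225–290). The empty slot is at about (168,265) and the fresh plate at (240,270).

```bash
cat > m.py <<'E'
from h import *; import pickle
def rect(P,n): 
    c,sz,a=cv2.minAreaRect(P[:,:2].astype(np.float32)); 
    if sz[0]<sz[1]: a+=90; sz=sz[::-1]
    print(n,len(P),np.round(c,1),np.round(sz,1),"long axis deg",round((a+90)%180-90,1),"z",np.median(P[:,2]).round(1))
def big(m):
    n,l,s,c=cv2.connectedComponentsWithStats(m.astype(np.uint8)); return l==1+np.argmax(s[1:,4])
E
python3 - <<'E'
from m import *
st,s=pickle.load(open("w1.pkl","rb")); W=cloud(s,st)
X,Y,Z=W[...,0],W[...,1],W[...,2]
near=lambda x,y,r:np.hypot(X-x,Y-y)<r
m=big((Z>46)&(Z<60)&near(539,149,90)); rect(W[m],"drilled cloud")
c=cv2.findContours(m.astype(np.uint8),0,1)[0][0].reshape(-1,2); rect(ray_plane(s,c,52,st),"drilled ray52")
m=(Z>2)&(Z<16)&near(539,149,75); rect(W[m],"foot")
m=(Z>96)&near(545,-55,90); rect(W[big(m)],"fresh top")
m=(Z>4)&(Z<14)&near(540,-90,100); rect(W[m],"rackbase")
m=(Z>25)&(Z<60)&near(540,-90,100); P=W[m]; rect(P,"walls all")
hsv=cv2.cvtColor(s["image"],cv2.COLOR_BGR2HSV)
for lo,hi in((-170,-95),(-95,-20)):
    k=m&(Y>lo)&(Y<hi)&(Z>46); 
    if k.sum(): rect(W[k],f"lips {lo}")
E
```

```text
drilled cloud 3596 [538.6 147.7] [95.6 51. ] long axis deg -4.0 z 52.6
drilled ray52 247 [538.2 146.9] [96.6 52.3] long axis deg -4.0 z 52.0
foot 3064 [537.3 147.9] [145.  144.2] long axis deg -61.5 z 8.6
fresh top 19961 [489.2 -18.5] [47.9 32.1] long axis deg -86.9 z 334.9
rackbase 3093 [559.7 -97.9] [144.8  70. ] long axis deg -84.1 z 10.8
walls all 2441 [560.2 -98.1] [127.4  60.7] long axis deg -84.0 z 42.9
lips -170 472 [ 564.9 -142.3] [60.5 38.7] long axis deg 6.2 z 49.3
lips -95 456 [555.3 -53.9] [59.7 38.1] long axis deg 5.8 z 50.0
```

```bash
cat > plan.py <<'E'
from h import *
a=np.deg2rad(50); g=27.; deep=22.7
def pose(C,e,n):
    e=np.array(e,float);n=np.array(n,float); d=-(n*np.cos(a)+e*np.sin(a))
    return np.array(C,float)+g*e+deep*d, tool(d,np.cross(e,n))
def ax(deg): return np.array([np.cos(np.deg2rad(deg)),np.sin(np.deg2rad(deg)),0])
up=np.array([0,0,1.])
eD=-ax(-4); nS=ax(-84)
DR=(538.5,147.3,46); ES=np.array([564.6,-142.7,10]); FS=np.array([555.2,-53.2,10]); BED=np.array([538,148,0])
def step(P,Q): print(go(P[0],P[1],Q[0],Q[1]), Q[0].round(1))
E
python3 - <<'E'
from plan import *
G=pose(DR,eD,up); d=G[1][:,2]
P0=(np.array([490,30,230.]),tool([0,0,-1],[0,1,0]))
A=(G[0]-100*d+[0,0,30],G[1]); B=(G[0]-40*d,G[1])
step(P0,A); step(A,B); step(B,G); step(G,(G[0]+[0,0,150],G[1]))
E
```

```text
[0.125, 0.411, 0.348, 0.029, -0.833, 0.062] [452.5 153.3 125.7]
[0.077, -0.0, 0.264, 0.0, 0.0, 0.0] [498.3 150.1  57.1]
[-0.0, -0.0, 0.133, 0.0, 0.0, 0.0] [528.9 148.   31.4]
[-0.383, 0.0, -0.321, 0.0, 0.0, 0.0] [528.9 148.  181.4]
```

>>> {"method": "move_arm", "body": {
  "rows": [0.125,0.411,0.348,0.029,-0.833,0.062,1,0.125,0.411,0.348,0.029,-0.833,0.062,1,0.125,0.411,0.348,0.029,-0.833,0.062,1,0.125,0.411,0.348,0.029,-0.833,0.062,1,0.125,0.411,0.348,0.029,-0.833,0.062,1,0.125,0.411,0.348,0.029,-0.833,0.062,1,0.125,0.411,0.348,0.029,-0.833,0.062,1,0.125,0.411,0.348,0.029,-0.833,0.062,1]
}}

```text
clock: 2.87
tcp_pos: [460.6, 120.5, 135.3]
tcp_rot: [0.037, 0.969, -0.054, 0.238]
wrist_force: [0.1, -0.4, -0.4]
gripper_width: 85.7
grip_force: 0.0
```

```bash
python3 - <<'E'
from m import *; from plan import *; from bench import sense,viewer
st=sense(); s=viewer.snapshot("wrist"); pickle.dump((st,s),open("w2.pkl","wb")); cv2.imwrite("pics/w2.png",s["image"])
print(st["joint_pos"].round(2),st["tcp_pos"].round(1),(R.from_quat(st["tcp_rot"]).as_matrix()[:,2]).round(3), pose(DR,eD,up)[1][:,2])
W=cloud(s,st);X,Y,Z=W[...,0],W[...,1],W[...,2]
m=(Z>49)&(Z<58)&(np.hypot(X-539,Y-149)<65); rect(W[big(m)],"drilled")
E
```

```text
[ 0.34  0.29  2.14 -0.76  0.39 -0.49] [460.6 120.5 135.3] [ 0.457 -0.121 -0.881] [ 0.7641784  -0.05343656 -0.64278761]
drilled 4137 [538.6 147.7] [97.7 50.1] long axis deg -3.9 z 52.7
```

View pics/w2.png

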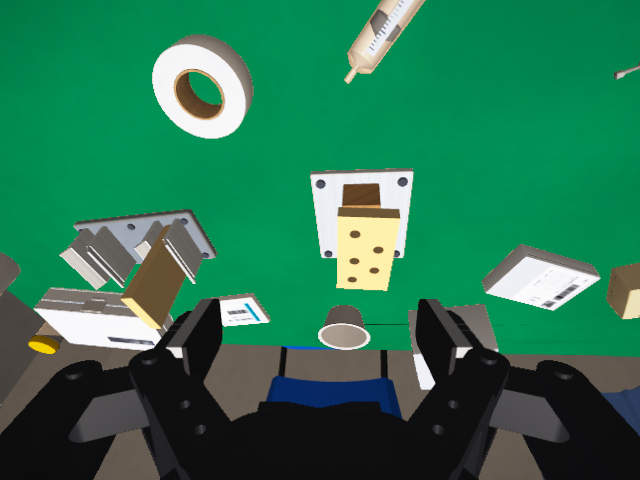

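The lean toward the robot drives the wrist into singularity (j5 is 0.39 and falling). I'll lean the hand away from the robot instead, which also means turning the tool half round.

```bash
sed -i 's/g=27\./g=30./; s/^eD=.*/eD=ax(-4); nS=ax(-84)/; s/np.cross(e,n))/np.cross(e,n))/' plan.py; python3 - <<'E'
from plan import *
from bench import sense
st=sense(); P=(st["tcp_pos"],R.from_quat(st["tcp_rot"]).as_matrix())
dn=lambda psi: tool([0,0,-1],np.cross(np.array([0,0,-1]),ax(psi)))
G=pose(DR,eD,up); d=G[1][:,2]; print(G[1].round(2).tolist())
A=(G[0]-100*d+[0,0,40],G[1]); Q0=(G[0]-60*d,G[1])
for p,Rn in [((500,90,260),dn(180)),((540,110,280),dn(124)),((580,120,280),dn(68)),((620,140,250),dn(12)),A,G]:
    Q=(np.array(p,float),Rn); step(P,Q); P=Q
E
```

```text
[[0.64, -0.07, -0.76], [-0.04, -1.0, 0.05], [-0.77, 0.0, -0.64]]
[-0.318, -0.123, -0.293, -0.104, 0.461, -0.076] [500.  90. 260.]
[-0.133, 0.067, -0.067, 0.0, 0.0, 0.933] [540. 110. 280.]
[-0.047, 0.129, 0.0, 0.0, 0.0, 0.933] [580. 120. 280.]
[0.112, 0.099, 0.1, 0.0, 0.0, 0.933] [620. 140. 250.]
[0.025, 0.002, 0.381, 0.116, -0.828, 0.249] [627.5 141.1 135.7]
[0.102, -0.0, 0.419, 0.0, 0.0, 0.0] [551.1 146.4  31.4]
```

>>> {"method": "move_arm", "body": {
  "rows": [-0.318,-0.123,-0.293,-0.104,0.461,-0.076,1,-0.318,-0.123,-0.293,-0.104,0.461,-0.076,1,-0.318,-0.123,-0.293,-0.104,0.461,-0.076,1,-0.318,-0.123,-0.293,-0.104,0.461,-0.076,1,-0.318,-0.123,-0.293,-0.104,0.461,-0.076,1,-0.318,-0.123,-0.293,-0.104,0.461,-0.076,1,-0.318,-0.123,-0.293,-0.104,0.461,-0.076,1,-0.318,-0.123,-0.293,-0.104,0.461,-0.076,1]
}}

```text
clock: 3.58
tcp_pos: [505.3, 89.8, 262.8]
tcp_rot: [-0.004, 1.0, 0.003, -0.002]
wrist_force: [-1.0, -0.6, -1.2]
gripper_width: 85.2
grip_force: 0.0
```

```bash
python3 - <<'E'
from plan import *
from bench import sense
st=sense(); P=(st["tcp_pos"],R.from_quat(st["tcp_rot"]).as_matrix()); print(st["joint_pos"].round(2),st["joint_vel"].round(2),P[0].round(1),P[1].round(3).tolist())
dn=lambda psi: tool([0,0,-1],np.cross(np.array([0,0,-1]),ax(psi)))
Q=(np.array([540,110,280.]),dn(124)); step(P,Q)
E
```

```text
[ 0.06  0.27  1.52  0.01  1.36 -1.52] [ 0.05 -0.03  0.16 -0.09 -0.21  0.16] [505.3  89.8 262.8] [[-1.0, -0.008, -0.005], [-0.008, 1.0, 0.005], [0.005, 0.005, -1.0]]
[-0.116, 0.067, -0.057, 0.002, -0.007, 0.941] [540. 110. 280.]
```

Good; the commanded pose is the limited one. I'll turn round next.

>>> {"method": "move_arm", "body": {
  "rows": [-0.116,0.067,-0.057,0,-0.007,0.94,1,-0.116,0.067,-0.057,0,-0.007,0.94,1,-0.116,0.067,-0.057,0,-0.007,0.94,1,-0.116,0.067,-0.057,0,-0.007,0.94,1,-0.116,0.067,-0.057,0,-0.007,0.94,1,-0.116,0.067,-0.057,0,-0.007,0.94,1,-0.116,0.067,-0.057,0,-0.007,0.94,1,-0.116,0.067,-0.057,0,-0.007,0.94,1]
}}

```text
clock: 4.25
tcp_pos: [536.1, 111.0, 277.2]
tcp_rot: [0.472, 0.882, -0.001, 0.002]
wrist_force: [0.1, -0.2, -0.2]
gripper_width: 85.4
grip_force: 0.0
```

>>> {"method": "move_arm", "body": {
  "rows": [-0.047,0.129,0,0,0,0.933,1,-0.047,0.129,0,0,0,0.933,1,-0.047,0.129,0,0,0,0.933,1,-0.047,0.129,0,0,0,0.933,1,-0.047,0.129,0,0,0,0.933,1,-0.047,0.129,0,0,0,0.933,1,-0.047,0.129,0,0,0,0.933,1,-0.047,0.129,0,0,0,0.933,1]
}}

```text
clock: 4.92
tcp_pos: [576.1, 120.9, 277.2]
tcp_rot: [0.831, 0.557, 0.0, 0.002]
wrist_force: [0.3, -0.7, 0.2]
gripper_width: 85.5
grip_force: 0.0
```

>>> {"method": "move_arm", "body": {
  "rows": [0.112,0.099,0.1,0,0,0.933,1,0.112,0.099,0.1,0,0,0.933,1,0.112,0.099,0.1,0,0,0.933,1,0.112,0.099,0.1,0,0,0.933,1,0.112,0.099,0.1,0,0,0.933,1,0.112,0.099,0.1,0,0,0.933,1,0.112,0.099,0.1,0,0,0.933,1,0.112,0.099,0.1,0,0,0.933,1]
}}

```text
clock: 5.58
tcp_pos: [616.2, 140.8, 247.2]
tcp_rot: [0.995, 0.102, 0.001, 0.001]
wrist_force: [0.3, 0.7, 0.0]
gripper_width: 85.6
grip_force: 0.0
```

>>> {"method": "move_arm", "body": {
  "rows": [0.025,0.002,0.381,0.116,-0.828,0.249,1,0.025,0.002,0.381,0.116,-0.828,0.249,1,0.025,0.002,0.381,0.116,-0.828,0.249,1,0.025,0.002,0.381,0.116,-0.828,0.249,1,0.025,0.002,0.381,0.116,-0.828,0.249,1,0.025,0.002,0.381,0.116,-0.828,0.249,1,0.025,0.002,0.381,0.116,-0.828,0.249,1,0.025,0.002,0.381,0.116,-0.828,0.249,1]
}}

```text
clock: 6.25
tcp_pos: [623.6, 140.1, 129.4]
tcp_rot: [0.904, -0.033, -0.427, -0.013]
wrist_force: [-0.2, 0.1, -0.8]
gripper_width: 85.6
grip_force: 0.0
```

```bash
python3 - <<'E'
from plan import *
from bench import sense
st=sense(); P=(st["tcp_pos"],R.from_quat(st["tcp_rot"]).as_matrix()); print(st["clock"],st["joint_pos"].round(2),P[0].round(1),P[1].round(3).tolist())
G=pose(DR,eD,up); d=G[1][:,2]
B=(G[0]-50*d,G[1]); step(P,B); step(B,G)
E
```

```text
6.25 [0.07 1.13 0.52 0.15 2.37 1.77] [623.6 140.1 129.4] [[0.633, -0.071, -0.771], [-0.048, -0.997, 0.052], [-0.772, 0.004, -0.635]]
[0.097, -0.005, 0.228, 0.001, 0.01, -0.004] [589.3 143.7  63.5]
[-0.0, 0.0, 0.167, 0.0, 0.0, 0.0] [551.1 146.4  31.4]
```

>>> {"method": "move_arm", "body": {
  "rows": [0.097,-0.005,0.228,0,0.01,-0.004,1,0.097,-0.005,0.228,0,0.01,-0.004,1,0.097,-0.005,0.228,0,0.01,-0.004,1,0.097,-0.005,0.3,0,0.01,-0.004,1,0.097,-0.005,0.35,0,0.01,-0.004,1,0.097,-0.005,0.395,0,0.01,-0.004,1,0.097,-0.005,0.395,0,0.01,-0.004,1,0.097,-0.005,0.395,0,0.01,-0.004,1]
}}

```text
clock: 6.92
tcp_pos: [553.2, 146.9, 35.4]
tcp_rot: [0.909, -0.03, -0.416, -0.014]
wrist_force: [0.3, -0.1, 0.4]
gripper_width: 85.5
grip_force: 0.0
```

```bash
python3 - <<'E'
from plan import *
from bench import sense,viewer
st=sense(); P=(st["tcp_pos"],R.from_quat(st["tcp_rot"]).as_matrix()); print(st["joint_pos"].round(2),st["wrist_force"],P[0].round(1),P[1].round(3).tolist())
step(P,pose(DR,eD,up))
s=viewer.snapshot("wrist"); cv2.imwrite("pics/w3.png",s["image"])
E
```

```text
[0.08 1.09 0.87 0.13 2.03 1.72] [ 0.26641818 -0.11116321  0.40950337] [553.2 146.9  35.4] [[0.651, -0.066, -0.756], [-0.043, -0.998, 0.05], [-0.757, 0.0, -0.653]]
[0.006, 0.002, 0.014, 0.003, -0.013, 0.002] [551.1 146.4  31.4]
```

View pics/w3.png

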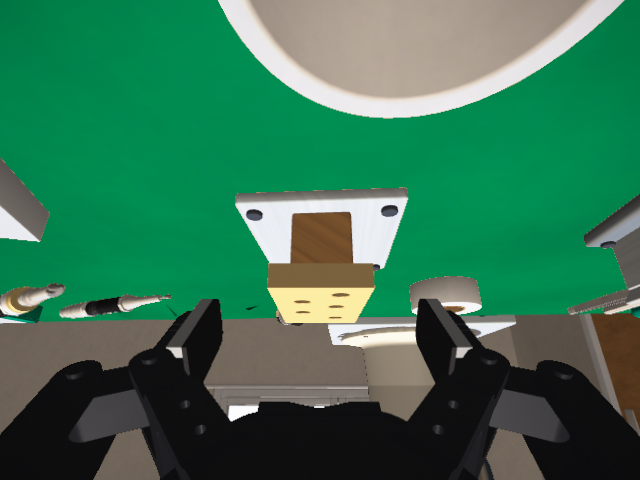

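The plate is between the open pads (pads at x ≈ 205 and 435, plate 268–375), and the cup rim is clear below the camera. I'll close now.

>>> {"method": "move_arm", "body": {
  "rows": [0.006,0.002,0.014,0,-0.013,0.002,1,0.006,0.002,0.014,0,-0.013,0.002,0.4,0.006,0.002,0.014,0,-0.013,0.002,0.3,0.006,0.002,0.014,0,-0.013,0.002,0.2,0.006,0.002,0.014,0,-0.013,0.002,0.2,0.006,0.002,0.014,0,-0.013,0.002,0.2,0.006,0.002,0.014,0,-0.013,0.002,0.2,0.006,0.002,0.014,0,-0.013,0.002,0.2]
}}

```text
clock: 7.63
tcp_pos: [551.7, 146.1, 31.3]
tcp_rot: [0.906, -0.031, -0.422, -0.013]
wrist_force: [3.9, 0.6, 5.9]
gripper_width: 39.9
grip_force: 59.3
```

```bash
python3 - <<'E'
from m import *; from plan import *
from bench import sense,viewer
st=sense(); P=(st["tcp_pos"],R.from_quat(st["tcp_rot"]).as_matrix()); print(st["gripper_width"],st["grip_force"],P[0].round(1),P[1].round(3).tolist())
s=viewer.snapshot("side"); W=cloud(s); X,Y,Z=W[...,0],W[...,1],W[...,2]
m=(Z>49)&(Z<58)&(X<560)&(np.hypot(X-539,Y-149)<65); rect(W[big(m)],"drilled side")
pickle.dump(P,open("grip.pkl","wb"))
L=(P[0]+[0,-40,190],P[1]); step(P,L)
# slot targets
S=pose(ES+[0,0,47.5+2],up,nS); SA=(S[0]+[0,0,130],S[1])
print(R.from_matrix(P[1].T@S[1]).magnitude()*57.3)
rv=R.from_matrix(P[1].T@S[1]).as_rotvec()
for f,p in((.33,[555,40,260]),(.67,[560,-50,250]),(1,SA[0])):
    Q=(np.array(p,float),P[1]@R.from_rotvec(rv*f).as_matrix()); print(Q[1][:,2].round(2)); step(L,Q); L=Q
step(SA,S)
E
```

```text
39.85981956130125 59.33425962924957 [551.7 146.1  31.3] [[0.642, -0.068, -0.763], [-0.046, -0.998, 0.05], [-0.765, 0.002, -0.644]]
drilled side 398 [524.7 150.1] [71.4 55.3] long axis deg -1.6 z 51.9
[-0.479, 0.135, -0.414, 0.0, 0.0, 0.0] [551.7 106.1 221.3]
125.91694387492787
[-0.48  0.09 -0.87]
[-0.082, 0.219, -0.102, -0.051, 0.354, -0.593] [555.  40. 260.]
[-0.19  0.33 -0.92]
[-0.133, 0.272, -0.007, -0.052, 0.365, -0.611] [560. -50. 250.]
[-0.07  0.64 -0.77]
[-0.252, 0.163, 0.058, -0.051, 0.354, -0.593] [ 563.1 -128.2  202.1]
[-0.279, 0.0, 0.332, 0.0, 0.0, 0.0] [ 563.1 -128.2   72.1]
```

The width reads 40 mm, not 50. I'll look before lifting.

```bash
python3 - <<'E'
from bench import viewer
import cv2, numpy as np
a=viewer.snapshot("wrist")["image"]; b=viewer.snapshot("side")["image"][210:330,190:390]
b=cv2.resize(b,None,fx=2.8,fy=2.8,interpolation=cv2.INTER_CUBIC)
o=np.zeros((600,800,3),np.uint8); o[:260,:400]=cv2.resize(a[180:440,120:520],(400,260)); o[264:600,:560]=b
cv2.imwrite("pics/w4.png",o)
E
```

```text
(no output)
```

View pics/w4.png

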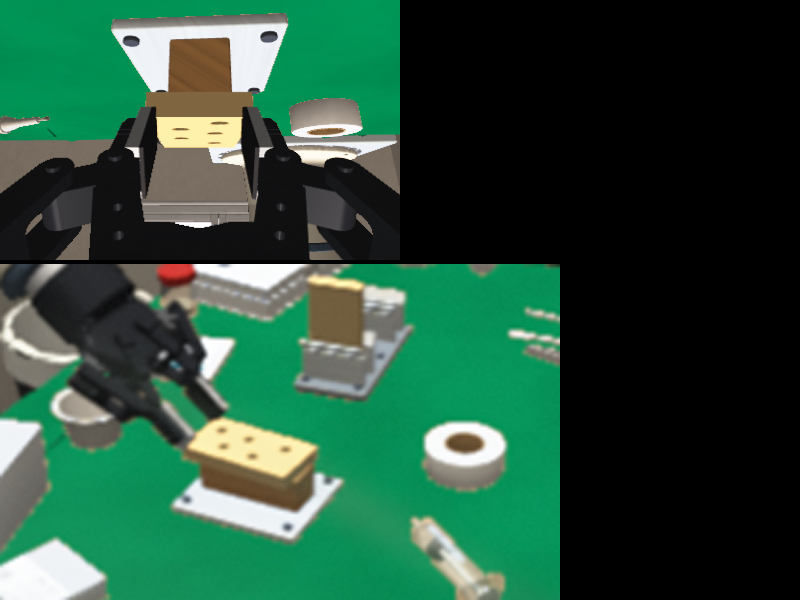

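```bash
python3 - <<'E'
from m import *; from plan import *
from bench import sense,viewer
st=sense(); T=R.from_quat(st["tcp_rot"]).as_matrix()
s=viewer.snapshot("wrist"); W=cloud(s,st); pickle.dump((st,s),open("w5.pkl","wb"))
X,Y,Z=W[...,0],W[...,1],W[...,2]
V=s["image"].max(2)
L=(W-st["tcp_pos"])@T   # tool coords
for v in (275,285,295,305,320,340,360):
    print(v,[(u,*L[v,u].round(0).astype(int)) for u in range(240,400,12)])
s2=viewer.snapshot("side"); W2=cloud(s2); L2=(W2-st["tcp_pos"])@T; hsv=cv2.cvtColor(s2["image"],cv2.COLOR_BGR2HSV)
dark=(hsv[...,2]<110)&(hsv[...,1]<90)&(abs(L2[...,0])<25)&(abs(L2[...,1])<70)&(L2[...,2]>-40)
print("fingers z tool max",np.percentile(L2[dark][:,2],[50,90,98,100]),dark.sum())
y=(hsv[...,1]>60)&(hsv[...,0]>12)&(hsv[...,0]<32)&(hsv[...,2]>180)&(Z.shape[0]>0)&(W2[...,2]>45)&(abs(W2[...,0]-539)<80)&(abs(W2[...,1]-148)<60)
rect(W2[big(y)],"plate top"); print(np.percentile(W2[big(y)][:,2],[2,50,98]))
E
```

```text
275 [(240, np.int64(-43), np.int64(-71), np.int64(97)), (252, np.int64(-44), np.int64(-61), np.int64(100)), (264, np.int64(-43), np.int64(-50), np.int64(98)), (276, np.int64(13), np.int64(-21), np.int64(-34)), (288, np.int64(13), np.int64(-16), np.int64(-33)), (300, np.int64(13), np.int64(-10), np.int64(-34)), (312, np.int64(13), np.int64(-4), np.int64(-33)), (324, np.int64(13), np.int64(1), np.int64(-33)), (336, np.int64(12), np.int64(7), np.int64(-32)), (348, np.int64(13), np.int64(13), np.int64(-33)), (360, np.int64(13), np.int64(18), np.int64(-33)), (372, np.int64(-44), np.int64(47), np.int64(100)), (384, np.int64(-44), np.int64(58), np.int64(100)), (396, np.int64(-44), np.int64(69), np.int64(100))]
285 [(240, np.int64(-65), np.int64(-79), np.int64(124)), (252, np.int64(-65), np.int64(-67), np.int64(124)), (264, np.int64(-65), np.int64(-55), np.int64(125)), (276, np.int64(10), np.int64(-21), np.int64(-37)), (288, np.int64(10), np.int64(-15), np.int64(-37)), (300, np.int64(10), np.int64(-10), np.int64(-37)), (312, np.int64(10), np.int64(-4), np.int64(-38)), (324, np.int64(9), np.i
[... 3518 characters left out ...]
), np.int64(-124), np.int64(1663)), (312, np.int64(-1312), np.int64(-46), np.int64(1660)), (324, np.int64(-1311), np.int64(32), np.int64(1657)), (336, np.int64(-1308), np.int64(109), np.int64(1653)), (348, np.int64(-1305), np.int64(186), np.int64(1649)), (360, np.int64(-1306), np.int64(264), np.int64(1651)), (372, np.int64(-3), np.int64(19), np.int64(-74)), (384, np.int64(12), np.int64(18), np.int64(-94)), (396, np.int64(12), np.int64(22), np.int64(-94))]
fingers z tool max [630.77002947 680.39561738 693.60118178 700.38925858] 723
plate top 511 [538.4 148.7] [97.3 53.3] long axis deg -3.1 z 51.9
[48.86752274 51.92991031 54.41490338]<stdin>:9: RuntimeWarning: invalid value encountered in cast
```

```bash
python3 - <<'E'
from m import *
from bench import sense,viewer
print(sense()["gripper_width"])
for f in("w1.pkl","w5.pkl"):
    st,s=pickle.load(open(f,"rb")); T=R.from_quat(st["tcp_rot"]).as_matrix(); L=(cloud(s,st)-st["tcp_pos"])@T
    hs=cv2.cvtColor(s["image"],cv2.COLOR_BGR2HSV); m=(abs(L[...,0])<35)&(abs(L[...,1])<75)&(L[...,2]>-120)&(L[...,2]<25)&(hs[...,1]<60)
    for sg in(1,-1):
        q=L[m&(sg*L[...,1]>10)]; h=q[q[:,2]>np.percentile(q[:,2],97)]
        print(f,sg,len(q),"zmax",np.percentile(q[:,2],[90,97,99,100]).round(1),"tip med",np.median(h,0).round(1),"inner y",np.percentile(sg*q[:,1],[0,1,5]).round(1))
E
```

```text
39.796582813233286
w1.pkl 1 19014 zmax [-75.2 -60.  -54.3 -49.3] tip med [  4.7  43.7 -56. ] inner y [10.  11.2 16.1]
w1.pkl -1 18732 zmax [-75.  -59.9 -53.8 -48.2] tip med [  4.7 -42.1 -55.4] inner y [10.  11.2 17.4]
w5.pkl 1 19852 zmax [-55.6   9.   19.1  25. ] tip med [15.6 31.5 16.2] inner y [10.  11.5 15.9]
w5.pkl -1 20105 zmax [-56.3   6.9  18.   25. ] tip med [ 16.7 -31.4  14.9] inner y [10.  11.3 16.6]
```

The wrist depth shows the real fingertips at tool z ≈ −49 mm open and −38 mm near shut, well behind the nominal TCP. The side view agrees: the pads closed just off the plate's end. I'll reopen and go about 36 mm deeper, with less lean (45°) to keep the camera above the cup.

```bash
sed -i 's/deg2rad(50); g=30.; deep=22.7/deg2rad(45); g=30.; deep=56./' plan.py; python3 - <<'E'
from plan import *
from bench import sense
st=sense(); P=(st["tcp_pos"],R.from_quat(st["tcp_rot"]).as_matrix())
G=pose(DR,eD,up); d=G[1][:,2]; B=(G[0]-50*d,G[1]); step(P,B); step(B,G)
E
```

```text
[0.0, -0.001, -0.054, 0.003, 0.082, -0.0] [564.2 145.5  41.8]
[0.0, -0.0, 0.167, 0.0, 0.0, 0.0] [528.9 148.    6.4]
```

>>> {"method": "move_arm", "body": {
  "rows": [0,0,0,0,0,0,1,0,0,0,0,0,0,1,0,0,0,0,0,0,1,0,-0.001,-0.054,0,0.082,0,1,0,-0.001,-0.054,0,0.082,0,1,0,-0.001,-0.054,0,0.082,0,1,0,-0.001,-0.054,0,0.082,0,1,0,-0.001,-0.054,0,0.082,0,1]
}}

```text
clock: 8.55
tcp_pos: [562.8, 145.5, 40.6]
tcp_rot: [0.923, -0.032, -0.384, -0.012]
wrist_force: [-0.7, 0.7, -0.3]
gripper_width: 85.5
grip_force: 0.0
```

```bash
python3 - <<'E'
from m import *;from plan import *
from bench import sense,viewer
st=sense(); P=(st["tcp_pos"],R.from_quat(st["tcp_rot"]).as_matrix()); print(st["wrist_force"].round(1),st["gripper_width"])
step(P,pose(DR,eD,up))
s=viewer.snapshot("side"); W=cloud(s); hsv=cv2.cvtColor(s["image"],cv2.COLOR_BGR2HSV)
y=(hsv[...,1]>60)&(hsv[...,0]>12)&(hsv[...,0]<32)&(hsv[...,2]>180)&(W[...,2]>45)&(abs(W[...,0]-539)<80)&(abs(W[...,1]-148)<60)
rect(W[big(y)],"plate")
E
```

```text
[-0.7  0.7 -0.3] 85.4886921335393
[0.001, -0.001, 0.161, 0.004, 0.003, -0.001] [528.9 148.    6.4]
plate 523 [538.7 149.1] [96.6 54.3] long axis deg -4.8 z 51.9
```

Plate not displaced. I'll advance slowly, then check the fingers.

>>> {"method": "move_arm", "body": {
  "rows": [0.001,-0.001,0.03,0.004,0.003,-0.001,1,0.001,-0.001,0.06,0.004,0.003,-0.001,1,0.001,-0.001,0.09,0.004,0.003,-0.001,1,0.001,-0.001,0.12,0.004,0.003,-0.001,1,0.001,-0.001,0.145,0.004,0.003,-0.001,1,0.001,-0.001,0.161,0.004,0.003,-0.001,1,0.001,-0.001,0.161,0.004,0.003,-0.001,1,0.001,-0.001,0.161,0.004,0.003,-0.001,1]
}}

```text
clock: 9.27
tcp_pos: [529.4, 148.1, 6.8]
tcp_rot: [0.924, -0.032, -0.382, -0.014]
wrist_force: [0.2, 0.1, 0.0]
gripper_width: 85.1
grip_force: 0.0
```

>>> {"method": "move_arm", "body": {
  "rows": [0,0,0,0,0,0,0.4,0,0,0,0,0,0,0.3,0,0,0,0,0,0,0.3,0,0,0,0,0,0,0.3,0,0,0,0,0,0,0.3,0,0,0,0,0,0,0.3,0,0,0,0,0,0,0.3,0,0,0,0,0,0,0.3]
}}

```text
clock: 9.93
tcp_pos: [529.9, 148.0, 7.1]
tcp_rot: [0.924, -0.032, -0.381, -0.014]
wrist_force: [3.2, 0.4, 5.0]
gripper_width: 49.2
grip_force: 62.4
```

```bash
python3 - <<'E'
from m import *;from plan import *
from bench import sense,viewer
st=sense(); P=(st["tcp_pos"],R.from_quat(st["tcp_rot"]).as_matrix()); print(st["wrist_force"].round(1),st["gripper_width"],st["grip_force"])
step(P,pose(DR,eD,up)); pickle.dump(P,open("grip.pkl","wb"))
s=viewer.snapshot("side"); W=cloud(s); hsv=cv2.cvtColor(s["image"],cv2.COLOR_BGR2HSV)
y=(hsv[...,1]>60)&(hsv[...,0]>12)&(hsv[...,0]<32)&(hsv[...,2]>180)&(W[...,2]>45)&(abs(W[...,0]-539)<80)&(abs(W[...,1]-148)<60)
rect(W[big(y)],"plate")
b=s["image"][210:330,190:390];cv2.imwrite("pics/w6.png",cv2.resize(b,None,fx=3,fy=3,interpolation=cv2.INTER_CUBIC))
E
```

```text
[3.2 0.4 5. ] 49.21955412784156 62.416205406188965
[-0.0, 0.0, 0.004, -0.001, -0.002, 0.0] [528.9 148.    6.4]
plate 497 [538.6 148.9] [96.2 55.2] long axis deg -4.2 z 51.9
```

View pics/w6.png

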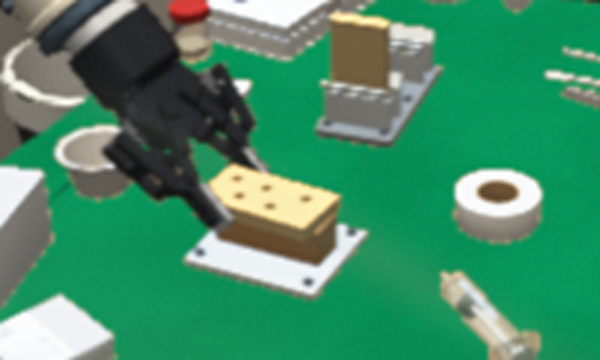

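The plate is now gripped across its width (49 mm), with the pads straddling its far end. I'll lift and plan the turn.

```bash
python3 - <<'E'
from m import *; from plan import *
P=pose(DR,eD,up); L=(P[0]+[0,-30,200],P[1]); step(P,L)
S=pose(ES+[0,0,47.5+2],up,nS); SA=(S[0]+[0,0,110],S[1])
rv=R.from_matrix(P[1].T@S[1]).as_rotvec(); print(np.linalg.norm(rv)*57.3)
for f,p in((.33,[550,40,230]),(.67,[555,-50,220]),(1,SA[0])):
    Q=(np.array(p,float),P[1]@R.from_rotvec(rv*f).as_matrix()); C=Q[0]-Q[1]@(P[1].T@(P[0]-np.array(DR))); print("tool z",Q[1][:,2].round(2),"plate ctr",C.round()); step(L,Q); L=Q
step(SA,S)
E
```

```text
[-0.466, 0.1, -0.476, 0.0, 0.0, 0.0] [528.9 118.  206.4]
125.941234643792
tool z [-0.41  0.14 -0.9 ] plate ctr [547.  24. 267.]
[0.007, 0.254, -0.118, 0.0, 0.353, -0.596] [550.  40. 230.]
tool z [-0.15  0.41 -0.9 ] plate ctr [550. -82. 245.]
[-0.132, 0.272, -0.019, 0.0, 0.364, -0.614] [555. -50. 220.]
tool z [-0.07  0.7  -0.71] plate ctr [ 565. -143.  169.]
[-0.196, 0.151, 0.105, 0.0, 0.353, -0.596] [ 560.5 -103.3  159.9]
[-0.259, 0.0, 0.259, 0.0, 0.0, 0.0] [ 560.5 -103.3   49.9]
```

>>> {"method": "move_arm", "body": {
  "rows": [-0.466,0.1,-0.476,0,0,0,0.3,-0.466,0.1,-0.476,0,0,0,0.3,-0.466,0.1,-0.476,0,0,0,0.3,-0.466,0.1,-0.476,0,0,0,0.3,-0.466,0.1,-0.476,0,0,0,0.3,-0.466,0.1,-0.476,0,0,0,0.3,-0.466,0.1,-0.476,0,0,0,0.3,-0.466,0.1,-0.476,0,0,0,0.3]
}}

```text
clock: 10.65
tcp_pos: [528.9, 117.9, 206.0]
tcp_rot: [0.923, -0.032, -0.382, -0.014]
wrist_force: [-0.3, 0.3, -1.3]
gripper_width: 49.1
grip_force: 62.2
```

>>> {"method": "move_arm", "body": {
  "rows": [0.007,0.254,-0.118,0,0.353,-0.596,0.3,0.007,0.254,-0.118,0,0.353,-0.596,0.3,0.007,0.254,-0.118,0,0.353,-0.596,0.3,0.007,0.254,-0.118,0,0.353,-0.596,0.3,0.007,0.254,-0.118,0,0.353,-0.596,0.3,0.007,0.254,-0.118,0,0.353,-0.596,0.3,0.007,0.254,-0.118,0,0.353,-0.596,0.3,0.007,0.254,-0.118,0,0.353,-0.596,0.3]
}}

```text
clock: 11.32
tcp_pos: [549.4, 39.9, 229.4]
tcp_rot: [0.942, 0.248, -0.187, -0.124]
wrist_force: [0.7, 0.0, -0.6]
gripper_width: 48.9
grip_force: 62.3
```

>>> {"method": "move_arm", "body": {
  "rows": [-0.132,0.272,-0.019,0,0.364,-0.614,0.3,-0.132,0.272,-0.019,0,0.364,-0.614,0.3,-0.132,0.272,-0.019,0,0.364,-0.614,0.3,-0.132,0.272,-0.019,0,0.364,-0.614,0.3,-0.132,0.272,-0.019,0,0.364,-0.614,0.3,-0.132,0.272,-0.019,0,0.364,-0.614,0.3,-0.132,0.272,-0.019,0,0.364,-0.614,0.3,-0.132,0.272,-0.019,0,0.364,-0.614,0.3]
}}

```text
clock: 11.98
tcp_pos: [554.8, -50.6, 218.9]
tcp_rot: [0.835, 0.503, 0.039, -0.221]
wrist_force: [-0.1, -0.1, -0.4]
gripper_width: 49.0
grip_force: 62.4
```

```bash
python3 - <<'E'
from m import *; from plan import *
from bench import sense
st=sense(); P=(st["tcp_pos"],R.from_quat(st["tcp_rot"]).as_matrix()); print(st["joint_pos"].round(2),st["gripper_width"],st["grip_force"])
S=pose(ES+[0,0,47.5+2],up,nS); SA=(S[0]+[0,0,110],S[1]); step(P,SA)
E
```

```text
[-0.41  0.54  1.31  0.32  1.62  0.04] 48.97678965734361 62.35334873199463
[-0.192, 0.151, 0.102, -0.002, 0.353, -0.601] [ 560.5 -103.3  159.9]
```

>>> {"method": "move_arm", "body": {
  "rows": [-0.192,0.151,0.102,0,0.353,-0.6,0.3,-0.192,0.151,0.102,0,0.353,-0.6,0.3,-0.192,0.151,0.102,0,0.353,-0.6,0.3,-0.192,0.151,0.102,0,0.353,-0.6,0.3,-0.192,0.151,0.102,0,0.353,-0.6,0.3,-0.192,0.151,0.102,0,0.353,-0.6,0.3,-0.192,0.151,0.102,0,0.353,-0.6,0.3,-0.192,0.151,0.102,0,0.353,-0.6,0.3]
}}

```text
clock: 12.65
tcp_pos: [561.6, -102.7, 159.8]
tcp_rot: [0.619, 0.686, 0.254, -0.286]
wrist_force: [0.8, -0.4, -0.2]
gripper_width: 49.1
grip_force: 62.4
```

```bash
python3 - <<'E'
from m import *; from plan import *
from bench import sense,viewer
st=sense(); P=(st["tcp_pos"],R.from_quat(st["tcp_rot"]).as_matrix()); print(st["joint_pos"].round(2),st["gripper_width"],st["grip_force"])
S=pose(ES+[0,0,47.5+2],up,nS); SA=(S[0]+[0,0,110],S[1]); step(P,SA); step(P,S)
s=viewer.snapshot("side"); W=cloud(s); hsv=cv2.cvtColor(s["image"],cv2.COLOR_BGR2HSV)
y=(hsv[...,1]>60)&(hsv[...,0]>10)&(hsv[...,0]<35)&(W[...,2]>58)&(abs(W[...,0]-560)<60)
for n,k in(("drilled",W[...,1]<-105),("fresh",(W[...,1]>-100)&(W[...,1]<0))):
    m=y&k
    if m.sum()>20:
        Q=W[big(m)]; print(n,len(Q),np.percentile(Q,[3,50,97],axis=0).round(1).tolist())
        q=Q[(Q[:,2]>Q[:,2].min()+8)&(Q[:,2]<Q[:,2].max()-8)]; c=q.mean(0); n_=np.linalg.svd(q-c)[2][2]; print("plane normal",n_.round(3),"c",c.round(1))
s=viewer.snapshot("wrist");cv2.imwrite("pics/w7.png",s["image"]); cv2.imwrite("pics/s7.png",cv2.resize(viewer.snapshot("side")["image"][160:290,220:420],None,fx=3,fy=3,interpolation=2))
E
```

```text
[-0.64  0.73  1.3   0.55  1.68 -0.84] 49.08334088969715 62.37567901611328
[-0.001, -0.004, -0.001, -0.004, 0.001, -0.002] [ 560.5 -103.3  159.9]
[-0.26, -0.002, 0.258, -0.004, 0.001, -0.002] [ 560.5 -103.3   49.9]
drilled 671 [[542.2, -145.6, 123.3], [565.2, -134.7, 169.0], [590.5, -129.4, 215.1]]
plane normal [-0.124  0.992 -0.015] c [ 566.1 -135.   167.7]
fresh 350 [[533.0, -56.8, 60.0], [555.0, -47.4, 85.3], [579.2, -42.4, 105.8]]
plane normal [-0.129  0.991 -0.039] c [554.6 -47.4  82.3]
```

View pics/s7.png

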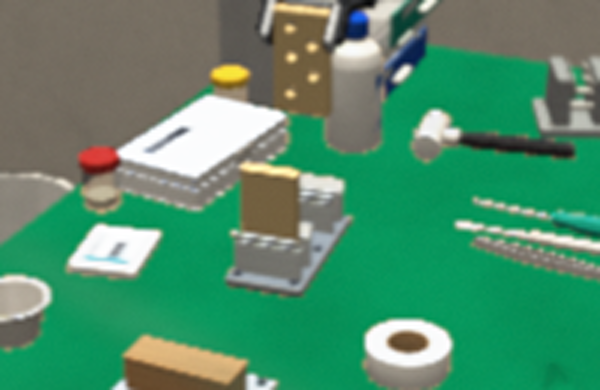

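The side view shows the drilled plate hanging upright behind the rack. The measured centre is (566,−141,169), which matches the plan to about 2 mm. I'll lower it.

>>> {"method": "move_arm", "body": {
  "rows": [-0.06,-0.002,0.06,-0.004,0.001,-0.002,0.3,-0.1,-0.002,0.1,-0.004,0.001,-0.002,0.3,-0.14,-0.002,0.14,-0.004,0.001,-0.002,0.3,-0.18,-0.002,0.178,-0.004,0.001,-0.002,0.3,-0.21,-0.002,0.208,-0.004,0.001,-0.002,0.3,-0.24,-0.002,0.238,-0.004,0.001,-0.002,0.3,-0.26,-0.002,0.258,-0.004,0.001,-0.002,0.3,-0.26,-0.002,0.258,-0.004,0.001,-0.002,0.3]
}}

```text
clock: 13.47
tcp_pos: [561.8, -103.0, 50.5]
tcp_rot: [0.616, 0.688, 0.259, -0.283]
wrist_force: [-0.1, -0.3, -0.8]
gripper_width: 49.0
grip_force: 62.6
```

```bash
cat > chk.py <<'E'
from m import *; from plan import *
from bench import sense,viewer
def chk(ylo=-175,yhi=-105,name="drilled"):
    s=viewer.snapshot("side"); W=cloud(s); hsv=cv2.cvtColor(s["image"],cv2.COLOR_BGR2HSV)
    m=(hsv[...,1]>60)&(hsv[...,0]>10)&(hsv[...,0]<35)&(W[...,2]>53)&(abs(W[...,0]-560)<60)&(W[...,1]>ylo)&(W[...,1]<yhi)
    if m.sum()<30: return print(name,"not seen",m.sum())
    Q=W[big(m)]; print(name,len(Q),np.percentile(Q,[3,50,97],axis=0).round(1).tolist())
    q=Q[(Q[:,2]>Q[:,2].min()+5)&(Q[:,2]<Q[:,2].max()-8)]; c=q.mean(0); print("normal",np.linalg.svd(q-c)[2][2].round(3),"c",c.round(1))
E
python3 - <<'E'
from chk import *
st=sense(); P=(st["tcp_pos"],R.from_quat(st["tcp_rot"]).as_matrix()); print(st["wrist_force"].round(1),st["gripper_width"])
S=pose(ES+[0,0,47.5+2],up,nS); step(P,S); chk()
E
```

```text
[-0.1 -0.3 -0.8] 48.98011929421576
[-0.002, -0.004, 0.001, 0.004, -0.002, 0.007] [ 560.5 -103.3   49.9]
drilled 313 [[542.2, -146.0, 56.4], [563.9, -135.5, 85.6], [589.7, -129.8, 106.6]]
normal [-0.056  0.998 -0.008] c [ 565.6 -135.3   80.5]
```

>>> {"method": "move_arm", "body": {
  "rows": [0,0,0,0,0,0,0.7,0,0,0,0,0,0,0.8,0,0,0,0,0,0,0.9,0,0,0,0,0,0,1,0,0,0,0,0,0,1,0,0,0,0,0,0,1,0,0,0,0,0,0,1,0,0,0,0,0,0,1]
}}

```text
clock: 14.18
tcp_pos: [561.4, -103.4, 51.2]
tcp_rot: [0.616, 0.688, 0.259, -0.283]
wrist_force: [0.5, 0.3, -0.9]
gripper_width: 85.2
grip_force: 0.0
```

>>> {"method": "move_arm", "body": {
  "rows": [0,0,-0.05,0,0,0,1,0,0,-0.1,0,0,0,1,0,0,-0.16,0,0,0,1,0,0,-0.24,0,0,0,1,0,0,-0.32,0,0,0,1,0,0,-0.4,0,0,0,1,0,0,-0.4,0,0,0,1,0,0,-0.4,0,0,0,1]
}}

```text
clock: 14.85
tcp_pos: [570.1, -188.8, 136.3]
tcp_rot: [0.616, 0.688, 0.259, -0.282]
wrist_force: [-0.2, 0.2, 0.0]
gripper_width: 85.6
grip_force: 0.0
```

```bash
python3 - <<'E'
import plan; from chk import *
chk(); chk(-100,0,"fresh")
plan.a=np.deg2rad(55)
st=sense(); P=(st["tcp_pos"],R.from_quat(st["tcp_rot"]).as_matrix()); print(st["joint_pos"].round(2))
F=pose(FS+[0,0,47.5],up,nS); d=F[1][:,2]; print(d.round(2))
A=(F[0]+[0,0,110],F[1]); step(P,A); step(A,F)
E
```

```text
drilled 331 [[541.9, -147.4, 56.2], [561.1, -135.9, 85.3], [588.2, -130.8, 105.9]]
normal [-0.131  0.991 -0.022] c [ 562.9 -136.6   80.8]
fresh 385 [[533.3, -57.3, 54.8], [554.9, -47.3, 82.4], [578.2, -42.1, 105.8]]
normal [ 0.139 -0.99   0.006] c [554.4 -47.5  78.9]
[-0.72  0.83  1.16  0.51  1.76 -0.9 ]
[-0.06  0.57 -0.82]
[0.431, 0.002, 0.356, 0.003, -0.169, 0.007] [551.8 -21.3 151.6]
[-0.21, 0.0, 0.3, 0.0, 0.0, 0.0] [551.8 -21.3  41.6]
```

The drilled plate stands released at x ≈ 563–565, y ≈ −142, top 106, upright. Next is the fresh plate.

>>> {"method": "move_arm", "body": {
  "rows": [0.431,0.002,0.356,0.003,-0.169,0.007,1,0.431,0.002,0.356,0.003,-0.169,0.007,1,0.431,0.002,0.356,0.003,-0.169,0.007,1,0.431,0.002,0.356,0.003,-0.169,0.007,1,0.431,0.002,0.356,0.003,-0.169,0.007,1,0.431,0.002,0.356,0.003,-0.169,0.007,1,0.431,0.002,0.356,0.003,-0.169,0.007,1,0.431,0.002,0.356,0.003,-0.169,0.007,1]
}}

```text
clock: 15.62
tcp_pos: [552.4, -22.5, 151.5]
tcp_rot: [0.639, 0.709, 0.201, -0.223]
wrist_force: [-0.0, 0.3, 0.1]
gripper_width: 85.2
grip_force: 0.0
```

```bash
python3 - <<'E'
import plan; from chk import *
plan.a=np.deg2rad(55)
st=sense(); P=(st["tcp_pos"],R.from_quat(st["tcp_rot"]).as_matrix()); print(st["joint_pos"].round(2))
F=pose(FS+[0,0,47.5],up,nS); step(P,F)
s=viewer.snapshot("wrist"); cv2.imwrite("pics/w8.png",s["image"])
E
```

```text
[-0.48  0.61  1.48  0.5   1.44 -0.75]
[-0.206, -0.001, 0.303, 0.001, 0.001, -0.001] [551.8 -21.3  41.6]
```

View pics/w8.png

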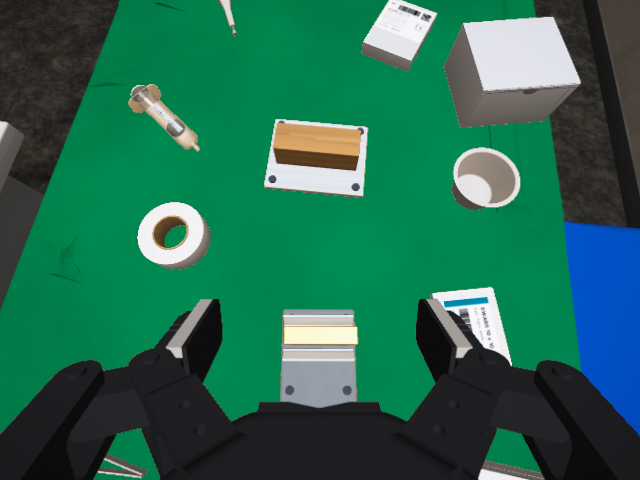

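The fresh plate's top (284–357, 335) is centred between the pads (205 and 435). I'll descend and close.

>>> {"method": "move_arm", "body": {
  "rows": [-0.04,-0.001,0.06,0,0,0,1,-0.08,-0.001,0.12,0,0,0,1,-0.12,-0.001,0.17,0,0,0,1,-0.15,-0.001,0.22,0,0,0,1,-0.18,-0.001,0.265,0,0,0,1,-0.206,-0.001,0.303,0,0,0,1,-0.206,-0.001,0.303,0,0,0,1,-0.206,-0.001,0.303,0,0,0,1]
}}

```text
clock: 16.33
tcp_pos: [551.9, -21.0, 41.8]
tcp_rot: [0.639, 0.708, 0.201, -0.223]
wrist_force: [-0.4, 0.9, -0.4]
gripper_width: 85.3
grip_force: 0.0
```

>>> {"method": "move_arm", "body": {
  "rows": [0,0,0,0,0,0,0.4,0,0,0,0,0,0,0.3,0,0,0,0,0,0,0.3,0,0,0,0,0,0,0.3,0,0,0,0,0,0,0.3,0,0,0,0,0,0,0.3,0,0,0,0,0,0,0.3,0,0,0,0,0,0,0.3]
}}

```text
clock: 17.0
tcp_pos: [552.5, -20.8, 43.1]
tcp_rot: [0.638, 0.709, 0.202, -0.222]
wrist_force: [-0.4, -1.5, 6.5]
gripper_width: 49.2
grip_force: 60.8
```

```bash
python3 - <<'E'
import plan; from chk import *
plan.a=np.deg2rad(55)
st=sense(); P=(st["tcp_pos"],R.from_quat(st["tcp_rot"]).as_matrix()); print(st["wrist_force"].round(1),st["gripper_width"],st["grip_force"])
chk(-100,0,"fresh")
F=pose(FS+[0,0,47.5],up,nS); step(P,F)
L=(P[0]+[0,0,150],P[1]); step(P,L)
# final: flat above bed. plate pose change: (e=up,n=nS)->(e=eD,n=up)
T=pose(BED+[0,0,190],eD,up); rv=R.from_matrix(P[1].T@T[1]).as_rotvec(); print(np.linalg.norm(rv)*57.3)
for f,p in((.33,[555,20,230]),(.67,[550,90,220]),(1,T[0])):
    Q=(np.array(p,float),P[1]@R.from_rotvec(rv*f).as_matrix()); C=Q[0]-Q[1]@(P[1].T@(P[0]-FS-[0,0,47.5])); print("tool z",Q[1][:,2].round(2),"plate ctr",C.round()); step(L,Q); L=Q
E
```

```text
[-0.4 -1.5  6.5] 49.165156200554854 60.77872037887573
fresh 370 [[532.8, -55.7, 54.9], [557.2, -46.8, 82.6], [580.0, -41.4, 105.9]]
normal [-0.102  0.995 -0.019] c [557.3 -46.4  78.5]
[-0.004, -0.002, 0.003, 0.002, 0.002, 0.001] [551.8 -21.3  41.6]
[0.286, 0.001, -0.41, 0.0, 0.0, 0.0] [552.5 -20.8 193.1]
125.94765523438416
tool z [-0.23  0.26 -0.94] plate ctr [553.  -4. 256.]
[0.181, 0.023, -0.024, 0.104, -0.354, 0.586] [555.  20. 230.]
tool z [-0.55  0.05 -0.84] plate ctr [553.  79. 254.]
[0.194, -0.096, 0.095, 0.108, -0.364, 0.604] [550.  90. 220.]
tool z [-0.82  0.06 -0.57] plate ctr [537. 149. 190.]
[0.129, -0.139, 0.233, 0.104, -0.354, 0.586] [522.2 149.1 157.9]
```

>>> {"method": "move_arm", "body": {
  "rows": [0.05,0,-0.07,0,0,0,0.3,0.1,0,-0.14,0,0,0,0.3,0.15,0,-0.21,0,0,0,0.3,0.2,0,-0.28,0,0,0,0.3,0.25,0,-0.36,0,0,0,0.3,0.286,0,-0.41,0,0,0,0.3,0.286,0,-0.41,0,0,0,0.3,0.286,0,-0.41,0,0,0,0.3]
}}

```text
clock: 17.72
tcp_pos: [552.2, -20.9, 193.1]
tcp_rot: [0.638, 0.709, 0.202, -0.222]
wrist_force: [-0.4, -0.1, -2.0]
gripper_width: 49.3
grip_force: 62.5
```

>>> {"method": "move_arm", "body": {
  "rows": [0.181,0.023,-0.024,0.104,-0.354,0.586,0.3,0.181,0.023,-0.024,0.104,-0.354,0.586,0.3,0.181,0.023,-0.024,0.104,-0.354,0.586,0.3,0.181,0.023,-0.024,0.104,-0.354,0.586,0.3,0.181,0.023,-0.024,0.104,-0.354,0.586,0.3,0.181,0.023,-0.024,0.104,-0.354,0.586,0.3,0.181,0.023,-0.024,0.104,-0.354,0.586,0.3,0.181,0.023,-0.024,0.104,-0.354,0.586,0.3]
}}

```text
clock: 18.38
tcp_pos: [554.4, 21.1, 228.0]
tcp_rot: [0.833, 0.524, -0.032, -0.175]
wrist_force: [0.5, -0.6, -1.1]
gripper_width: 49.0
grip_force: 62.5
```

>>> {"method": "move_arm", "body": {
  "rows": [0.194,-0.096,0.095,0.108,-0.364,0.604,0.3,0.194,-0.096,0.095,0.108,-0.364,0.604,0.3,0.194,-0.096,0.095,0.108,-0.364,0.604,0.3,0.194,-0.096,0.095,0.108,-0.364,0.604,0.3,0.194,-0.096,0.095,0.108,-0.364,0.604,0.3,0.194,-0.096,0.095,0.108,-0.364,0.604,0.3,0.194,-0.096,0.095,0.108,-0.364,0.604,0.3,0.194,-0.096,0.095,0.108,-0.364,0.604,0.3]
}}

```text
clock: 19.05
tcp_pos: [549.3, 89.9, 217.7]
tcp_rot: [0.922, 0.261, -0.268, -0.103]
wrist_force: [-0.4, -0.2, -0.8]
gripper_width: 49.0
grip_force: 62.6
```

```bash
python3 - <<'E'
import plan; from chk import *
plan.a=np.deg2rad(55)
st=sense(); P=(st["tcp_pos"],R.from_quat(st["tcp_rot"]).as_matrix()); print(st["joint_pos"].round(2),st["gripper_width"],st["grip_force"])
step(P,pose(BED+[0,0,190],eD,up)); chk()
E
```

```text
[0.02 0.72 1.02 0.06 1.98 1.04] 49.013298100042 62.60618805885315
[0.128, -0.139, 0.226, 0.102, -0.352, 0.592] [522.2 149.1 157.9]
drilled 356 [[542.1, -147.5, 55.2], [563.8, -136.4, 82.0], [588.0, -130.4, 105.4]]
normal [-0.14   0.99  -0.006] c [ 563.9 -136.6   78.3]
```

>>> {"method": "move_arm", "body": {
  "rows": [0.128,-0.139,0.226,0.102,-0.352,0.592,0.3,0.128,-0.139,0.226,0.102,-0.352,0.592,0.3,0.128,-0.139,0.226,0.102,-0.352,0.592,0.3,0.128,-0.139,0.226,0.102,-0.352,0.592,0.3,0.128,-0.139,0.226,0.102,-0.352,0.592,0.3,0.128,-0.139,0.226,0.102,-0.352,0.592,0.3,0.128,-0.139,0.226,0.102,-0.352,0.592,0.3,0.128,-0.139,0.226,0.102,-0.352,0.592,0.3]
}}

```text
clock: 19.77
tcp_pos: [522.4, 148.5, 158.8]
tcp_rot: [0.887, -0.031, -0.46, -0.017]
wrist_force: [-0.5, 0.5, -1.2]
gripper_width: 49.1
grip_force: 62.6
```

>>> {"method": "move_arm", "body": {
  "rows": [0,0,0,0,0,0,0.3,0,0,0,0,0,0,0.3,0,0,0,0,0,0,0.3,0,0,0,0,0,0,0.3,0,0,0,0,0,0,0.3,0,0,0,0,0,0,0.3,0,0,0,0,0,0,0.3,0,0,0,0,0,0,0.3]
}}

```text
clock: 20.43
tcp_pos: [522.4, 149.2, 159.1]
tcp_rot: [0.887, -0.033, -0.461, -0.015]
wrist_force: [0.5, -0.1, -1.0]
gripper_width: 49.5
grip_force: 62.6
```

```bash
python3 - <<'E'
import plan; from chk import *
plan.a=np.deg2rad(55)
st=sense(); P=(st["tcp_pos"],R.from_quat(st["tcp_rot"]).as_matrix()); print(st["joint_pos"].round(2),abs(st["joint_vel"]).max(),st["gripper_width"],st["grip_force"])
step(P,pose(BED+[0,0,190],eD,up)); chk()
s=viewer.snapshot("side"); W=cloud(s); hsv=cv2.cvtColor(s["image"],cv2.COLOR_BGR2HSV)
m=(hsv[...,1]>60)&(hsv[...,0]>10)&(hsv[...,0]<35)&(hsv[...,2]>170)&(W[...,2]>120)&(np.hypot(W[...,0]-538,W[...,1]-148)<90)
Q=W[big(m)]; rect(Q,"fresh top"); c=Q.mean(0); print(np.linalg.svd(Q-c,full_matrices=False)[2][2].round(3))
f=(W[...,2]>4)&(W[...,2]<13)&(hsv[...,1]<60)&(np.hypot(W[...,0]-538,W[...,1]-148)<90); rect(W[f],"foot")
E
```

```text
[0.08 0.98 0.87 0.16 2.24 1.76] 0.0024517420426754827 49.500464009624146 62.616398334503174
[0.003, 0.0, 0.003, 0.0, -0.002, -0.005] [522.2 149.1 157.9]
drilled 358 [[541.9, -147.8, 54.5], [563.2, -136.4, 82.1], [588.0, -130.9, 105.5]]
normal [-0.14   0.99  -0.031] c [ 563.8 -136.7   78.5]
fresh top 464 [537.7 150. ] [97.6 54.6] long axis deg -7.2 z 198.2
[-0.004 -0.001  1.   ]
foot 601 [533.7 148.1] [111.8  91.3] long axis deg 0.7 z 7.8
```

The fresh plate is level at (538,150), centre about 191 mm high and still. The bed centre is at about (535,148), and the drilled plate is upright in its slot. I'll hand the job in.

```bash
python3 -c "
from bench import finish_job; print(finish_job())"
```

```text
the job is handed in; nothing more can be done
None
```

The job is handed in: the drilled plate stands released in the once-empty slot, and the fresh plate is held level and still about 15 cm above the bed; no verdict came back, so success rests on my last camera check.

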